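Lock the orange microphone cartridge into the bayonet socket

TASK

Take the microphone cartridge with the orange grip out of the rack and lock it in the bayonet socket of the grey block: lugs through the slot, press down against the spring, a quarter turn either way to the orange marks, then let go so that the spring lifts it home into its catch. Leave the blue and white cartridges in the rack.

Things in the scene. Friction and masses are not known exactly. Their poses are not given: they have to be found in the camera images.
- orange_grip (a point): Cartridge to fit, upright in one of the rack's 3 wells. Point: centre of its orange grip fin (40 mm along x, 14 along y, 46 high; pinch the 14). Under it on the same axis, z up: flange disc 66 across, top 23 and underside 29 mm below this point; stem 18 across, 20 long; lugs: a steel crossbar 50 along x, 10 wide, 6 thick, bottom 55 mm below this point. 0.13 kg. Lift 35 mm to clear the well.
- blue_grip (a point): Same point of a like cartridge with a blue fin, in another well. Wells are 105 mm apart in a row along a dark fixed rack; the flange rests on the well's rim, 38 mm above the table. Leave it there.
- white_grip (a point): Same point of a like cartridge with a white fin, in another well of the rack. Leave it there.
- socket: Fixed grey block 150x150, 67 mm high; origin: centre of underside, z up. Slot in the middle of its top: 64 mm along x (white end marks), 24 along y. Brass spring plunger in the slot: 8 to 12 N when pressed in. Lugs turn freely while the flange's underside is 0 to 10 mm above the block (aim for 4). Catch along y (orange marks), within 15 deg; let go there, the flange rises to 15 mm above the block.
Not all that is in view belongs to the job. What is shaped like the part that bears orange_grip but pink or turquoise is not meant.

How it is judged:
By the outcome, as a careful person would: the job done as asked, in the order asked, and still so for the second after the job is handed in, with the robot touching nothing.
It also fails if it takes over 38 s, if anything falls off the work surface, if the arm or the gripper's body presses on something with over 40 N, if the wrist force passes 120 N, or if a joint passes its speed limit or range.

ROBOT

A 6-joint arm with a two-finger parallel gripper is mounted at the origin on the work surface. World frame = base frame: x ahead of the robot, y to its left, z up, the work surface at z = 0. Lengths are in mm, angles in rad, forces in N, time in s.
With the tool pointing down it reaches from about 325 to 900 mm from the base axis. Payload 6.1 kg.
Tool frame: the origin (TCP) lies midway between the tips of the shut fingers; the grasp point (between the pads) lies 19 mm behind it (manip.grip_depth is the z of the grasp point in the tool frame, in mm); z points along the fingers, y is the direction in which the jaws open and shut (so a half turn about z gives the same grasp; the last joint's range is limited). The gripper opens to 85 mm and grips with 20 to 120 N. Pads are 22 mm wide; open, the fingers measure 114 mm over their backs; the gripper's body (76 mm by 85 mm) begins 54 mm behind the grasp point. The pads swing forward as they close: fully open they stand 13 mm farther back than shut.
Start: joints at [0.991, 0.22, 1.526, -0, 1.395, -0.126], TCP at [273.987, 561.735, 231.3] pointing down, gripper open.
Joint ranges: [-2.98, 2.98], [-0.91, 2.08], [0.09, 2.57], [-1.24, 4.39], [0.2, 2.65], [-2.68, 2.68]. Speed limits (rad/s): [2.57, 2.57, 3.01, 3.14, 3.14, 3.14].

INTERFACE

Orientations are given as a rotation vector (axis times angle).
In Python, from rig import manip, imaging, order gives the robot as it stands. The module is installed in compiled form; this text tells all that it offers.
- The arm moves only by the shell command python3 -m handwheel 'ROWS' [OPENING]. ROWS is JSON, one flat list of numbers, 4 for each row, row after row: the shift along the tool's x, y, z in mm, then the turn about the tool's z in rad. A call has 1 to 20 rows; each row is the pose to reach, as a shift and turn from the pose measured when the call began, along the tool's axes at that moment; what a row does not reach only later rows make up. A row lasts 1/10 s, in which the tool goes at most 50 mm and 8.59 degrees, less where a joint would pass 70% of its speed; a pose out of reach is approached as far as the arm can. A call with a gripper value outside its range is refused whole. OPENING is the gripper's target within -1 to 1 (fully open at 1, half-way at 0, shut at -1), set as the call begins (- or left out, the last holds). The fingers move at their own pace and stop on an object; the grip force is fixed at half the most. Time passes only in rows, so rows that repeat a pose let the fingers close. It gives the time, the measured TCP pose, the force and the opening at its end, in the units of the state.
- manip.get_state(): the state, without advancing time (a new reading comes with each control period).
- imaging.capture(name): name is "scene" or "top" or "wrist"; returns a dict with "frame" (400x640x3 uint8, blue, green, red), "z_map" (400x640 float32, mm along the optical axis (not along the pixel's ray), 0 where there is no reading), "fx", "fy", "cx", "cy" (pixels), "extrinsics" (4x4, takes a point from world to camera coordinates). Camera axes: x right, y down, z forward; pixel columns grow to the right and rows downward; lengths in mm; the calibration is good to about 2 mm. A picture is of the moment at which its call begins.
- order.hand_in(): hands the job in, once; it reports no verdict.
The state is a dict: "clock": time; "q": joint angles; "joint_vel": joint speeds; "joint_efforts": joint torques, N m; "tcp_pos": TCP position; "tcp_rot": TCP orientation; "wrist_force": force on the tool from outside, world axes, zero at the start; "ft_torque": the same for the moment, N m; "finger_gap": finger opening in mm.
Only numpy, scipy, OpenCV 4.12 (cv2) and the standard library are available. Lean on these libraries where they do the work, as an engineer would, in place of code of your own. Each camera call takes 0.05 s, during which the arm holds its last target.

## Working session

There is one attempt and no reset: what is moved stays moved. The work goes in short steps, Python scripts to look and compute and a shell command to move; the robot and the scene stay as the last step left them, time stands still between calls to the robot, and variables do not carry over. Pictures are saved under pics/ and viewed, and the job is handed in when it is done.

```bash
mkdir -p pics
python3 - <<'E'
from rig import manip, imaging
import cv2,numpy as np
s=manip.get_state();print(s, manip.grip_depth)
for n in ["scene","top"]:
    c=imaging.capture(n);cv2.imwrite(f"pics/{n}0.png",c["frame"]);np.savez(f"pics/{n}0.npz",**c)
    print(n,c["fx"],c["cx"],c["cy"],c["extrinsics"].round(3).tolist())
E
```

```text
{'clock': 0.0, 'q': array([ 9.90897474e-01,  2.21245648e-01,  1.52761363e+00,  4.42756209e-06,
        1.39469458e+00, -1.26081066e-01]), 'joint_vel': array([-0.00061171, -0.00085831,  0.00116393,  0.00045804, -0.00136118,
       -0.00010613]), 'joint_efforts': array([-1.60689477e-03, -4.96896350e+01, -3.89394057e+01, -3.87413502e-04,
        1.13061012e-02,  5.29233319e-06]), 'tcp_pos': array([273.65720235, 561.23120945, 230.18581695]), 'tcp_rot': array([-7.06601283e-01, -3.06039629e+00,  2.88770942e-03]), 'wrist_force': array([-0.40195709,  0.55369703, -0.38688289]), 'ft_torque': array([0.01477456, 0.00905623, 0.0025751 ]), 'finger_gap': 85.78749850419634} -18.700000000000003
scene 432.40229977089047 326.20821637682786 203.6216146650884 [[-0.212, 0.977, 0.007, 84.387], [0.643, 0.145, -0.752, -251.676], [-0.736, -0.156, -0.659, 1446.653], [0.0, 0.0, 0.0, 1.0]]
top 433.22568418181055 320.7204603519301 198.99029683827982 [[0.003, -1.0, -0.022, 25.521], [-0.987, 0.001, -0.163, 480.309], [0.163, 0.022, -0.986, 874.998], [0.0, 0.0, 0.0, 1.0]]
```

View pics/scene0.png

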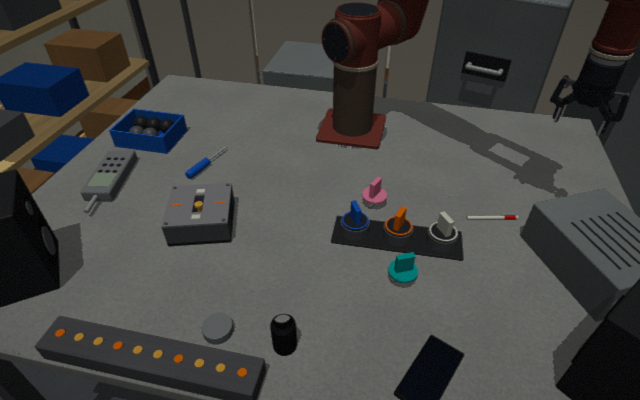

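View pics/top0.png

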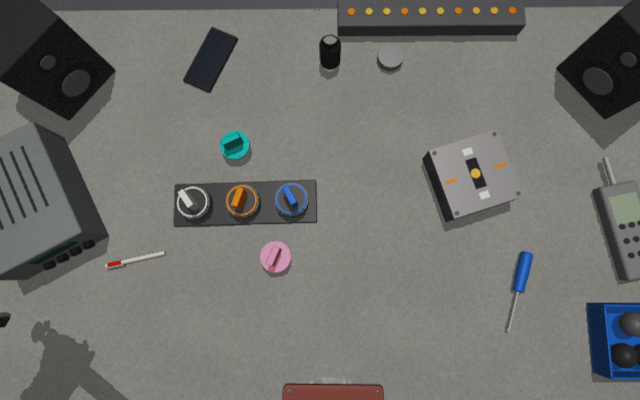

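The orange cartridge is in the middle well, at top view (241,200). The socket is at (476,174) with its slot tilted. Next I'll measure both.

```bash
cat > h.py <<'E'
import numpy as np,cv2
def load(n): return dict(np.load(f"pics/{n}.npz"))
def world(c):
    h,w=c["z_map"].shape;u,v=np.meshgrid(np.arange(w),np.arange(h));z=c["z_map"]
    P=np.stack([(u-c["cx"])/c["fx"]*z,(v-c["cy"])/c["fy"]*z,z],-1)
    E=c["extrinsics"];W=(P-E[:3,3])@E[:3,:3]
    W[z==0]=np.nan
    return W
def pr(n,m,W,lab):
    p=W[m];p=p[~np.isnan(p[:,0])];
    print(n,lab,len(p),p.mean(0).round(1),"min",p.min(0).round(1),"max",p.max(0).round(1));return p
def rect(p,lab):
    r=cv2.minAreaRect(p[:,:2].astype(np.float32));print(lab,[np.round(x,1) for x in r])
E
python3 - <<'E'
from h import *
for n,reg,sock in [("top0",(180,225,215,265),(125,225,415,525)),("scene0",(195,245,380,418),(175,250,155,245))]:
    c=load(n);W=world(c);f=c["frame"];hsv=cv2.cvtColor(f,cv2.COLOR_BGR2HSV)
    R=np.zeros(f.shape[:2],bool);R[reg[0]:reg[1],reg[2]:reg[3]]=1
    o=R&(hsv[...,0]>5)&(hsv[...,0]<22)&(hsv[...,1]>150)&(hsv[...,2]>70)
    p=pr(n,o,W,"orange");print(np.histogram(p[:,2],bins=range(20,120,8)))
    t=p[(p[:,2]>80)];print(np.median(t,0));rect(t,"fin"); 
    t=p[(p[:,2]>83)&(p[:,2]<100)];rect(t,"fintop");print(t.mean(0))
    S=np.zeros_like(R);S[sock[0]:sock[1],sock[2]:sock[3]]=1
    p=pr(n,S&(W[...,2]>55)&(W[...,2]<80),W,"socktop");rect(p,"sock");print("medz",np.median(p[:,2]))
    w=S&(W[...,2]>58)&(hsv[...,1]<60)&(hsv[...,2]>175)
    k,l,st,ce=cv2.connectedComponentsWithStats(w.astype(np.uint8))
    for i in range(1,k):
        if st[i,4]>10: print("white",st[i,4],ce[i],np.nanmean(W[l==i],0))
    w=S&(W[...,2]>58)&(hsv[...,0]>3)&(hsv[...,0]<18)&(hsv[...,1]>130)
    k,l,st,ce=cv2.connectedComponentsWithStats(w.astype(np.uint8))
    for i in range(1,k):
        if st[i,4]>10: print("or",st[i,4],ce[i],np.nanmean(W[l==i],0))
c=load("top0")["frame"]
cv2.imwrite("pics/crop.png",np.hstack([cv2.resize(c[160:240,170:320],None,fx=4,fy=4,interpolation=2)[:, :], ]))
cv2.imwrite("pics/crop2.png",cv2.resize(c[120:230,410:530],None,fx=5,fy=5,interpolation=2))
E
```

```text
top0 orange 384 [476.1 191.8  64.7] min [446.1 162.5  36.4] max [510.1 226.2  92.8]
(array([  0,   0, 107,  64,  20,  16,  21,  19, 133,   4,   0,   0]), array([ 20,  28,  36,  44,  52,  60,  68,  76,  84,  92, 100, 108, 116]))
[478.3474226  193.20142515  88.86826015]
fin [array([478.5, 194. ]), array([14.1, 39.9]), np.float64(72.7)]
fintop [array([478.5, 194. ]), array([14.1, 39.9]), np.float64(72.7)]
[478.17246936 193.3950254   88.82805523]
top0 socktop 5114 [ 530.1 -290.5   65.7] min [ 437.3 -385.4   55.2] max [ 624.  -198.    71.3]
sock [array([ 531.9, -291.7]), array([150.7, 152.4]), np.float64(17.8)]
medz 65.80961460593204
white 64 [467.125   151.09375] [ 576.29366561 -277.51223805   66.36242757]
white 64 [483.984375 194.46875 ] [ 485.05809801 -306.92287837   66.22687691]
or 30 [499.86666667 164.83333333] [ 546.95628485 -342.9522893    66.16962189]
or 28 [451.57142857 180.21428571] [ 514.83621684 -242.78553238   65.97008466]
scene0 orange 310 [487.2 194.3  62.1] min [415.  161.7  -1. ] max [510.5 226.7  92.7]
(array([ 0,  0, 83, 55, 23, 25, 25, 22, 75,  1,  0,  0]), array([ 20,  28,  36,  44,  52,  60,  68,  76,  84,  92, 100, 108, 116]))
[483.82371175 194.12682478  88.64263314]
fin [array([480.8, 194.5]), array([13.9, 38.8]), np.float64(69.5)]
fintop [array([480.7, 194.2]), array([13.4, 38.8]), np.float64(69.5)]
[482.51220202 194.26720991  88.58746789]
scene0 socktop 2670 [ 540.7 -288.    65.7] min [ 438.9 -384.6   55. ] max [ 627.1 -197.5   70.8]
sock [array([ 531.9, -291.3]), array([154.8, 151.6]), np.float64(17.5)]
medz 66.10992102095204
or 21 [219.76190476 201.47619048] [ 516.16229501 -241.68401611   66.96278146]
or 21 [175.76190476 204.0952381 ] [ 548.11964766 -342.49366525   66.32345224]
```

View pics/crop.png

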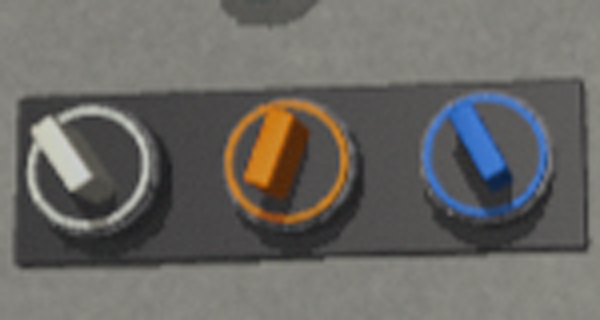

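View pics/crop2.png

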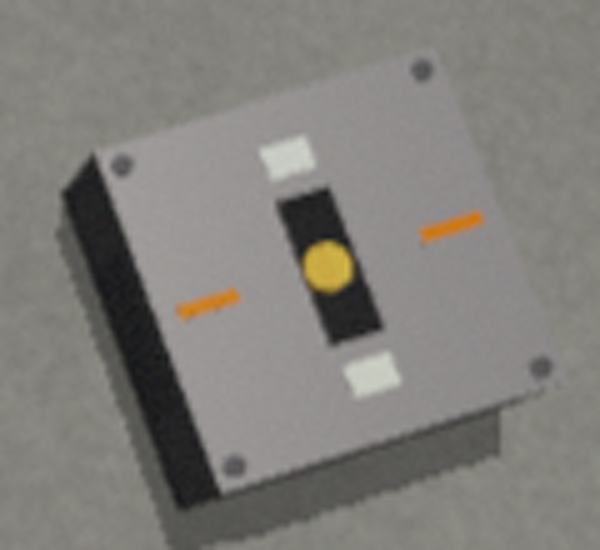

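Heights and sizes match the spec: fin top 89 mm, fin 14×40 mm, socket 150 mm with its top at 66 mm. Next I'll refine the grip centre with the flange ring and plan the hover move.

```bash
cat >> h.py <<'E'
from scipy.spatial.transform import Rotation as Ro
def plan(x,y,z,yaw):  # yaw deg of tool y axis in world
    from rig import manip
    s=manip.get_state();R=Ro.from_rotvec(s["tcp_rot"]).as_matrix()
    cur=np.degrees(np.arctan2(R[1,1],R[0,1]));d=(yaw-cur+180)%360-180
    print("t",round(s["clock"],2),"tcp",s["tcp_pos"].round(1),"yaw",cur.round(2),"F",s["wrist_force"].round(1),"gap",round(s["finger_gap"],1),"q6",s["q"][5].round(2),"toolz",R[:,2].round(4))
    print("shift",(R.T@(np.array([x,y,z])-s["tcp_pos"])).round(1),"turn",round(-np.radians(d),3))
E
python3 - <<'E'
from h import *
from scipy.optimize import least_squares
for n,reg in [("top0",(180,225,215,265)),("scene0",(195,245,380,418))]:
    c=load(n);W=world(c);f=c["frame"];hsv=cv2.cvtColor(f,cv2.COLOR_BGR2HSV)
    R=np.zeros(f.shape[:2],bool);R[reg[0]:reg[1],reg[2]:reg[3]]=1
    o=R&(hsv[...,0]>5)&(hsv[...,0]<22)&(hsv[...,1]>150)&(hsv[...,2]>70)
    p=W[o&(W[...,2]>38)&(W[...,2]<47)]
    r=least_squares(lambda a:np.hypot(p[:,0]-a[0],p[:,1]-a[1])-a[2],[479,194,30],loss="soft_l1");print(n,"ring",r.x.round(1),p[:,2].mean())
    t=W[o&(W[...,2]>85)];d=t[:,:2]-t[:,:2].mean(0);u,s,v=np.linalg.svd(d,full_matrices=False);print("fin ang",np.degrees(np.arctan2(v[0,1],v[0,0])))
plan(479,194,230,72.5)
E
```

```text
top0 ring [478.  194.1  30.5] 43.244423239589906
fin ang 162.728553872646
scene0 ring [478.5 194.1  30. ] 43.58868569043595
fin ang -19.638335856404805
t 0.1 tcp [273.7 561.3 230.3] yaw 64.0 F [0.7 0.7 0.4] gap 85.3 q6 -0.13 toolz [-0.001  -0.0015 -1.    ]
shift [-345.5 -240.1    0.6] turn -0.148
```

```bash
python3 -m handwheel '[-345.5,-240,50,-0.148,-345.5,-240,50,-0.148,-345.5,-240,50,-0.148,-345.5,-240,50,-0.148,-345.5,-240,50,-0.148,-345.5,-240,50,-0.148,-345.5,-240,50,-0.148,-345.5,-240,50,-0.148,-345.5,-240,50,-0.148,-345.5,-240,50,-0.148,-345.5,-240,50,-0.148,-345.5,-240,50,-0.148]' 1
python3 - <<'E'
from h import *
from rig import imaging
c=imaging.capture("wrist");cv2.imwrite("pics/w1.png",c["frame"]);np.savez("pics/w1.npz",**c)
plan(478.5,194,52,72.5)
W=world(c);f=c["frame"];hsv=cv2.cvtColor(f,cv2.COLOR_BGR2HSV)
o=(hsv[...,0]>5)&(hsv[...,0]<22)&(hsv[...,1]>150)&(hsv[...,2]>70)&(W[...,2]>82)&(W[...,2]<100)
p=pr("w",o,W,"fin");rect(p,"fin")
E
```

```text
clock: 1.3
tcp_pos: [478.4, 194.9, 180.6]
tcp_rot: [-0.477, -3.104, 0.002]
wrist_force: [0.5, 0.1, 0.0]
finger_gap: 85.3
t 1.35 tcp [478.4 195.1 180.7] yaw 72.57 F [-0.2  0.6 -0.3] gap 85.3 q6 -1.03 toolz [-0.0012 -0.0012 -1.    ]
shift [ -0.5  -0.9 128.7] turn 0.001
w fin 815 [476.6 194.   88.5] min [457.2 182.3  82.1] max [496.9 206.   90.5]
fin [array([477.4, 194.2]), array([13.1, 39.5]), np.float64(72.3)]
```

View pics/w1.png

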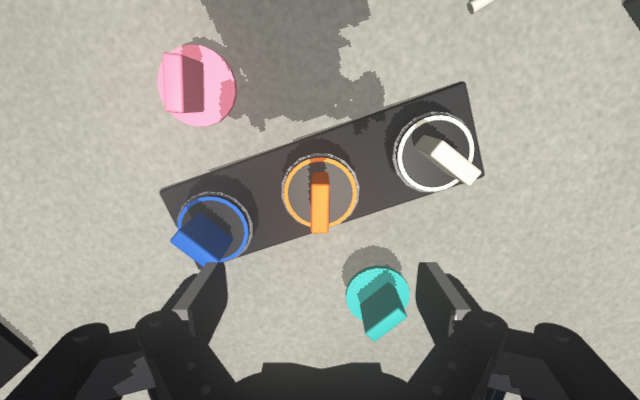

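Wrist view: the orange fin (320,200) lies square between the jaws, and its measured centre (477.4, 194.2) agrees with the earlier fit. I can descend and grip.

```bash
python3 -m handwheel '[-0.5,-0.9,40,0,-0.5,-0.9,80,0,-0.5,-0.9,105,0,-0.5,-0.9,120,0,-0.5,-0.9,128,0,-0.5,-0.9,128.5,0,-0.5,-0.9,128.5,0]' 1
python3 - <<'E'
from h import *
plan(478,194,52,72.5)
E
```

```text
clock: 2.05
tcp_pos: [478.9, 194.6, 53.0]
tcp_rot: [0.475, 3.105, -0.001]
wrist_force: [0.7, -0.1, 0.4]
finger_gap: 85.3
t 2.05 tcp [478.9 194.6  53. ] yaw 72.62 F [ 0.7 -0.1  0.4] gap 85.3 q6 -1.03 toolz [ 0.e+00 -9.e-04 -1.e+00]
shift [ 0.7 -0.9  1. ] turn 0.002
```

```bash
python3 -m handwheel '[0.7,-0.9,1,0,0.7,-0.9,1,0,0.7,-0.9,1,0,0.7,-0.9,1,0,0.7,-0.9,1,0,0.7,-0.9,1,0,0.7,-0.9,1,0,0.7,-0.9,1,0,0.7,-0.9,1,0,0.7,-0.9,1,0]' -1
python3 - <<'E'
from h import *
plan(478,194,52,72.5)
E
```

```text
clock: 3.05
tcp_pos: [478.3, 194.0, 52.3]
tcp_rot: [0.475, 3.105, -0.001]
wrist_force: [0.3, -1.1, 4.0]
finger_gap: 13.3
t 3.05 tcp [478.3 194.   52.3] yaw 72.62 F [ 0.3 -1.1  4. ] gap 13.3 q6 -1.03 toolz [ 5.e-04 -8.e-04 -1.e+00]
shift [ 0.2 -0.1  0.3] turn 0.002
```

```bash
python3 -m handwheel '[0,0,-10,0,0,0,-25,0,0,0,-50,0,0,0,-85,0,0,0,-120,0,0,0,-128,0,0,0,-128,0]'
python3 - <<'E'
from h import *
from rig import imaging
plan(531.2,-292.2,180,107.8)
c=imaging.capture("scene");cv2.imwrite("pics/s2.png",c["frame"]);np.savez("pics/s2.npz",**c)
c=imaging.capture("wrist");cv2.imwrite("pics/w2.png",c["frame"]);np.savez("pics/w2.npz",**c)
W=world(c);f=c["frame"];hsv=cv2.cvtColor(f,cv2.COLOR_BGR2HSV)
o=(hsv[...,0]>5)&(hsv[...,0]<22)&(hsv[...,1]>150)&(hsv[...,2]>60)&(W[...,2]>130)
p=pr("w",o,W,"orange");print(np.histogram(p[:,2],bins=range(150,230,5)))
p=p[(p[:,2]>166)&(p[:,2]<177)];rect(p,"ring")
E
```

```text
clock: 3.75
tcp_pos: [479.0, 194.4, 181.8]
tcp_rot: [0.474, 3.102, 0.001]
wrist_force: [0.7, -1.1, -1.3]
finger_gap: 13.5
t 3.75 tcp [479.  194.4 181.8] yaw 72.62 F [ 0.7 -1.1 -1.3] gap 13.5 q6 -1.03 toolz [ 3.6e-03 -1.0e-04 -1.0e+00]
shift [-195.1 -448.8    2.1] turn -0.614
w orange 6091 [468.7 197.1 200.3] min [445.4 162.7 168.5] max [501.2 226.9 218.4]
(array([   0,    0,    0,  146, 1475,  103,  118,  136,  145,  165,  180,
        214,  324, 3085,    0]), array([150, 155, 160, 165, 170, 175, 180, 185, 190, 195, 200, 205, 210,
       215, 220, 225]))
ring [array([469.8, 197. ]), array([64.1, 48.7]), np.float64(72.8)]
```

View pics/s2.png

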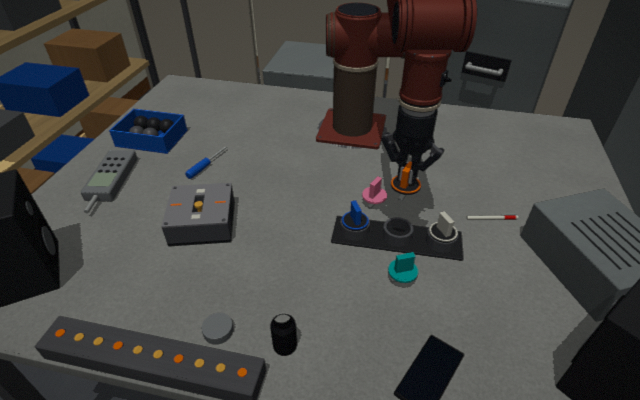

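View pics/w2.png

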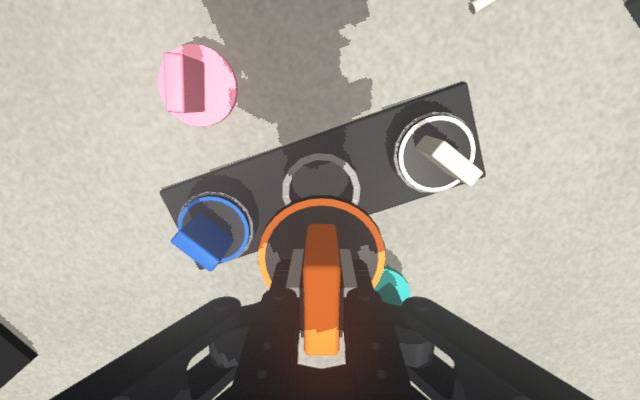

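The cartridge is gripped and lifted upright, and the middle well is empty. Next, over to the socket.

```bash
python3 -m handwheel '[-195,-449,2,-0.614,-195,-449,2,-0.614,-195,-449,2,-0.614,-195,-449,2,-0.614,-195,-449,2,-0.614,-195,-449,2,-0.614,-195,-449,2,-0.614,-195,-449,2,-0.614,-195,-449,2,-0.614,-195,-449,2,-0.614,-195,-449,2,-0.614,-195,-449,2,-0.614,-195,-449,2,-0.614,-195,-449,2,-0.614]'
python3 - <<'E'
from h import *
from rig import imaging
from scipy.optimize import least_squares
plan(531.2,-292.2,115,107.8)
c=imaging.capture("wrist");cv2.imwrite("pics/w3.png",c["frame"]);np.savez("pics/w3.npz",**c)
W=world(c);f=c["frame"];hsv=cv2.cvtColor(f,cv2.COLOR_BGR2HSV)
o=(hsv[...,0]>5)&(hsv[...,0]<22)&(hsv[...,1]>150)&(hsv[...,2]>60)&(W[...,2]>130)
p=W[o];t=p[p[:,2]>212];print("ztop",np.median(t[:,2]));rect(t,"fintop")
p=p[(p[:,2]>166)&(p[:,2]<177)]
r=least_squares(lambda a:np.hypot(p[:,0]-a[0],p[:,1]-a[1])-a[2],[531,-292,31],loss="soft_l1");print("ring",r.x.round(1),p[:,2].mean())
m=(W[...,2]>60)&(W[...,2]<72)&(f.max(-1)>185)&(hsv[...,1]<60)
k,l,st,ce=cv2.connectedComponentsWithStats(m.astype(np.uint8))
for i in range(1,k):
    if st[i,4]>40: print("white",st[i,4],ce[i].round(),np.nanmean(W[l==i],0).round(1))
m=(W[...,2]>60)&(W[...,2]<72)&(hsv[...,0]>3)&(hsv[...,0]<18)&(hsv[...,1]>130)
k,l,st,ce=cv2.connectedComponentsWithStats(m.astype(np.uint8))
for i in range(1,k):
    if st[i,4]>40: print("or",st[i,4],ce[i].round(),np.nanmean(W[l==i],0).round(1))
E
```

```text
clock: 5.25
tcp_pos: [528.7, -290.9, 176.1]
tcp_rot: [0.488, -3.1, -0.002]
wrist_force: [-0.6, -0.3, -2.0]
finger_gap: 13.3
t 5.25 tcp [ 528.7 -290.9  176.1] yaw 107.88 F [-0.6 -0.3 -2. ] gap 13.3 q6 -2.52 toolz [-3.6e-03  4.0e-04 -1.0e+00]
shift [-2.2 -2.1 61.1] turn 0.001
ztop 212.56881384298708
fintop [array([ 528. , -290.5]), array([39.1, 13.5]), np.float64(17.6)]
ring [ 528.9 -290.1   30.7] 167.61215770327124
white 8521 [253. 185.] [ 533.  -346.2   65.8]
white 83 [297. 112.] [ 467.3 -329.1   65.7]
white 449 [317. 146.] [ 486.  -307.4   66.1]
white 3054 [393. 204.] [ 512.9 -234.4   65.6]
or 185 [252. 206.] [ 548.2 -342.9   66.2]
or 189 [383. 205.] [ 515.4 -241.6   66. ]
```

View pics/w3.png

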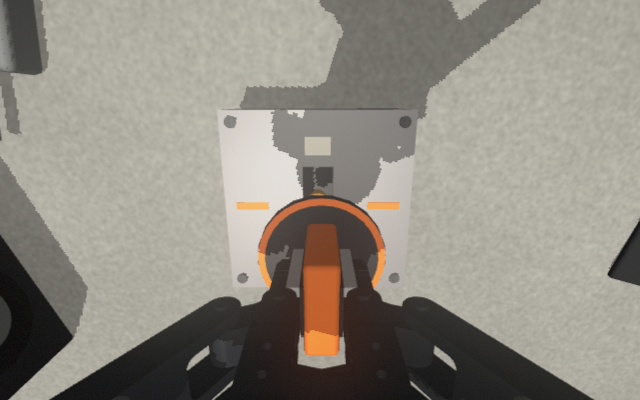

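Wrist view: the slot (318,175) and orange marks (252,206) and (383,205) are square to the fin. The marks' midpoint is (531.8, -292.2) and the part is centred on the TCP. Next I'll lower to just above the slot.

```bash
python3 -m handwheel '[-2.4,-2.1,30,0,-2.4,-2.1,52,0,-2.4,-2.1,61,0,-2.4,-2.1,61,0,-2.4,-2.1,61,0]'
python3 - <<'E'
from h import *
plan(531.5,-292.3,85,107.8)
E
```

```text
clock: 5.8
tcp_pos: [532.3, -292.1, 116.6]
tcp_rot: [0.49, -3.101, 0.001]
wrist_force: [1.0, 0.0, -0.7]
finger_gap: 13.6
t 5.8 tcp [ 532.3 -292.1  116.6] yaw 107.94 F [ 1.   0.  -0.7] gap 13.6 q6 -2.51 toolz [-1.9e-03 -9.0e-04 -1.0e+00]
shift [ 0.8  0.  31.6] turn 0.003
```

```bash
python3 -m handwheel '[0.8,0,7,0,0.8,0,14,0,0.8,0,20,0,0.8,0,25,0,0.8,0,29,0,0.8,0,31.5,0,0.8,0,31.5,0,0.8,0,31.5,0]'
python3 - <<'E'
from h import *
plan(531.5,-292.3,85,17.8)
E
```

```text
clock: 6.6
tcp_pos: [532.3, -292.9, 86.3]
tcp_rot: [0.49, -3.103, 0.003]
wrist_force: [-0.2, 0.5, 7.5]
finger_gap: 13.3
t 6.6 tcp [ 532.3 -292.9   86.3] yaw 107.94 F [-0.2  0.5  7.5] gap 13.3 q6 -2.51 toolz [-2.e-04 -2.e-03 -1.e+00]
shift [0.6 0.8 1.3] turn 1.573
```

The spring is felt at about 8 N and the depth is right. I'll start the turn.

```bash
python3 -m handwheel '[0.6,0.8,1.3,0.1,0.6,0.8,1.3,0.2,0.6,0.8,1.3,0.3,0.6,0.8,1.3,0.4,0.6,0.8,1.3,0.5]'
python3 - <<'E'
from h import *
from rig import imaging,manip
print(manip.get_state()["ft_torque"])
plan(531.5,-292.3,85,17.8)
c=imaging.capture("wrist");cv2.imwrite("pics/w4.png",c["frame"])
c=imaging.capture("scene");cv2.imwrite("pics/s4.png",cv2.resize(c["frame"][120:270,120:290],None,fx=4,fy=4))
E
```

```text
clock: 7.1
tcp_pos: [532.3, -293.1, 86.4]
tcp_rot: [0.299, 3.125, -0.005]
wrist_force: [0.7, -0.4, 7.1]
finger_gap: 13.4
[0.01365171 0.01258687 0.00229326]
t 7.1 tcp [ 532.3 -293.1   86.4] yaw 79.06 F [ 0.7 -0.4  7.1] gap 13.4 q6 -2.01 toolz [ 0.0016 -0.0036 -1.    ]
shift [1.  0.6 1.4] turn 1.069
```

View pics/w4.png

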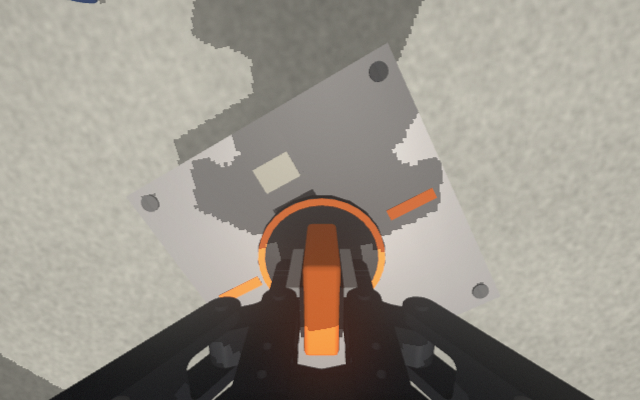

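View pics/s4.png

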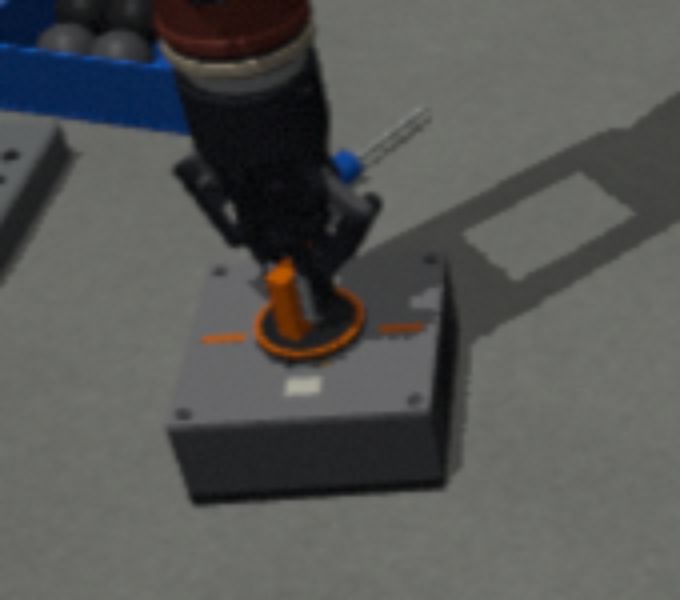

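It turns freely, and the fin has not slipped in the jaws (wrist view, fin still at (320,290)). I'll finish the quarter turn.

```bash
python3 -m handwheel '[1,0.6,1.4,0.12,1,0.6,1.4,0.24,1,0.6,1.4,0.36,1,0.6,1.4,0.48,1,0.6,1.4,0.6,1,0.6,1.4,0.72,1,0.6,1.4,0.84,1,0.6,1.4,0.96,1,0.6,1.4,1.07,1,0.6,1.4,1.07,1,0.6,1.4,1.07]'
python3 - <<'E'
from h import *
from rig import imaging,manip
print(manip.get_state()["ft_torque"])
plan(531.5,-292.3,85,17.8)
c=imaging.capture("wrist");cv2.imwrite("pics/w5.png",c["frame"])
E
```

```text
clock: 8.3
tcp_pos: [532.3, -293.2, 86.4]
tcp_rot: [1.847, 2.534, -0.003]
wrist_force: [-0.4, -0.7, 7.4]
finger_gap: 13.2
[ 0.00105972  0.07971789 -0.02818094]
t 8.3 tcp [ 532.3 -293.2   86.4] yaw 17.8 F [-0.4 -0.7  7.4] gap 13.2 q6 -0.94 toolz [ 0.0035 -0.0052 -1.    ]
shift [ 1.1 -0.5  1.4] turn 0.0
```

View pics/w5.png

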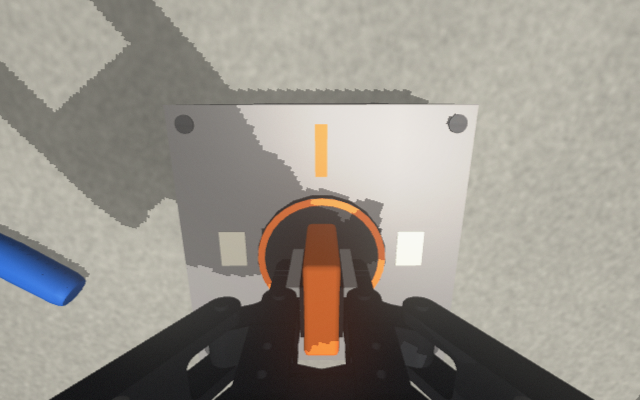

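The fin is aligned with the orange mark (321,150). I'll let go in place.

```bash
python3 -m handwheel '[0,0,0,0,0,0,0,0,0,0,0,0,0,0,0,0,0,0,0,0,0,0,0,0,0,0,0,0,0,0,0,0,0,0,0,0,0,0,0,0]' 1
python3 - <<'E'
from h import *
from rig import imaging
plan(531.5,-292.3,200,17.8)
c=imaging.capture("wrist");cv2.imwrite("pics/w6.png",c["frame"])
W=world(c);f=c["frame"];hsv=cv2.cvtColor(f,cv2.COLOR_BGR2HSV)
o=(hsv[...,0]>5)&(hsv[...,0]<22)&(hsv[...,1]>150)&(hsv[...,2]>60)
p=W[o&(W[...,2]>110)];print(np.median(p[:,2]));rect(p,"fintop")
E
```

```text
clock: 9.35
tcp_pos: [532.3, -293.1, 86.4]
tcp_rot: [1.847, 2.534, -0.003]
wrist_force: [-0.3, 0.6, 0.5]
finger_gap: 85.4
t 9.35 tcp [ 532.3 -293.1   86.4] yaw 17.81 F [-0.3  0.6  0.5] gap 85.4 q6 -0.94 toolz [ 0.0035 -0.0052 -1.    ]
shift [   0.4   -0.3 -113.6] turn 0.0
132.4851637507267
fintop [array([ 531.4, -290.4]), array([13.8, 36.2]), np.float64(17.5)]
```

View pics/w6.png

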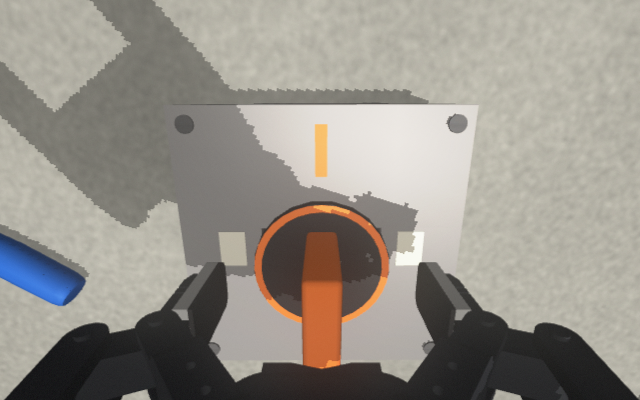

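The spring lifted it: fin top measures 132.5 mm against 134 expected, and it is aligned at 17.5°. I'll retract and check.

```bash
python3 -m handwheel '[0,0,-15,0,0,0,-40,0,0,0,-80,0,0,0,-120,0,0,0,-150,0,0,0,-150,0,0,0,-150,0]'
python3 - <<'E'
from h import *
from rig import imaging
plan(531.5,-292.3,200,17.8)
for n in ["wrist","scene"]:
    c=imaging.capture(n);cv2.imwrite(f"pics/{n}7.png",c["frame"])
    W=world(c);f=c["frame"];hsv=cv2.cvtColor(f,cv2.COLOR_BGR2HSV)
    o=(hsv[...,0]>5)&(hsv[...,0]<22)&(hsv[...,1]>150)&(hsv[...,2]>60)&(np.hypot(W[...,0]-531,W[...,1]+292)<50)
    p=W[o&(W[...,2]>110)];p=p[p[:,2]>126];print(n,np.median(p[:,2]));rect(p,"fintop")
    p=W[o&(W[...,2]>80)&(W[...,2]<92)];print("flange z",np.median(p[:,2]),p.mean(0))
E
```

```text
clock: 10.1
tcp_pos: [532.3, -292.7, 238.5]
tcp_rot: [1.845, 2.531, -0.003]
wrist_force: [0.1, 0.5, -1.2]
finger_gap: 85.5
t 10.1 tcp [ 532.3 -292.7  238.5] yaw 17.82 F [ 0.1  0.5 -1.2] gap 85.5 q6 -0.94 toolz [ 0.0061 -0.0071 -1.    ]
shift [ 1.  -0.8 38.5] turn 0.0
wrist 132.73094466692353
fintop [array([ 532.7, -292.6]), array([13. , 38.9]), np.float64(17.4)]
flange z 87.23189955886235 [ 528.14537089 -289.69265822   87.20109939]
scene 132.4503416307939
fintop [array([ 539.1, -296.6]), array([28.8, 49.8]), np.float64(46.0)]
flange z 87.92428593440567 [ 543.93150606 -288.29521558   88.09506524]
```

View pics/scene7.png

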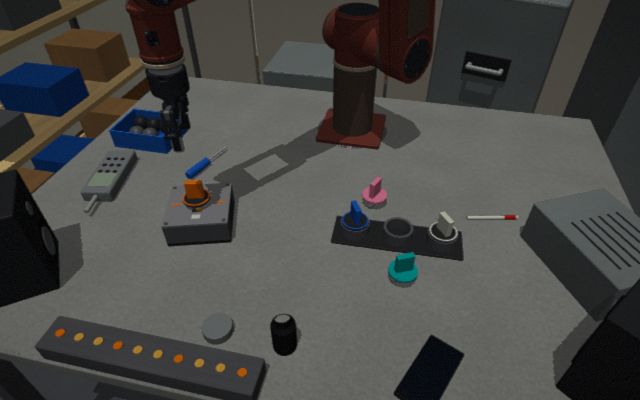

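View pics/wrist7.png

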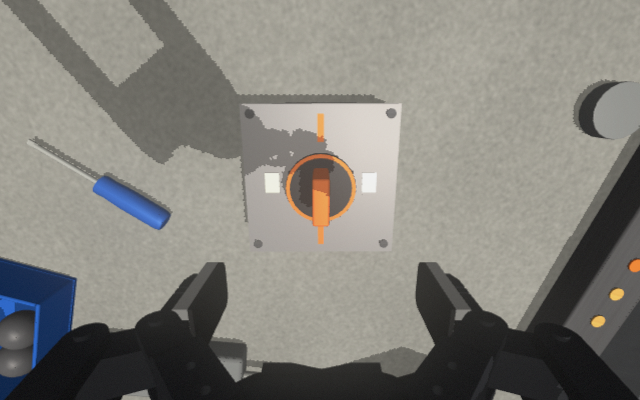

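The cartridge sits in the socket at wrist view (320,190), aligned with the orange marks and upright. The flange top measures 87–88 mm against 88 expected. Blue and white are still in the rack at scene view (355,215) and (444,228). The robot is clear, so I'm handing in.

```bash
python3 -c "
from rig import order
print(order.hand_in())"
```

```text
the job is handed in; nothing more can be done
None
```

The orange cartridge is locked in the grey block's bayonet socket, and the job was handed in at about 10 s on the robot's clock. I took it from the middle well, put the lugs through the slot and pressed down to about 5 mm above the block, with roughly 7 N at the wrist. I then turned it a quarter turn to the orange marks, let go and backed off straight up.

**Last checks**
- **Height:** the flange top is at 87–88 mm (88 expected) and the fin top at 132.5 mm (134 expected), so the spring lifted it into its catch.
- **Position and alignment:** the fin is within 1–2 mm of the socket centre and less than 1° off the orange marks.
- **Other cartridges:** the pictures show the blue and white cartridges in the rack, and the pink and turquoise parts where they stood.
- **Robot:** it is touching nothing, about 150 mm above where it let go.

**Disagreement:** the final scene-camera outline of the fin came out too large (29×50 mm) and at 46°. I did not rely on it, because the colour mask may have caught other orange areas. The wrist camera, and the height readings from both cameras, agree that it is seated.

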